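Sign off the stock check

TASK

Sign off the stock check: lightly press in the yellow button on the stand of the steel dish of screws, then the one of the clear-lidded bit box, then the one of the blue parts bin, each right in so that it stays down. Leave the button of the masking tape out, and do not move or pick up the goods on the stands.

Things in the scene. Friction and masses are not known exactly. Their poses are not given: they have to be found in the camera images.
- dish_button_top (a point): centre of the top face of the round yellow push button (25 mm across) on the stand that carries the shallow round steel dish of screws; moves down with the button. Out, the top is 43.5 mm above the bench, 14 mm proud of the dark bezel (37 mm across) round it. The nearest edge of the goods is at least 25 mm behind the button's axis
- dish_button (a joint): how far the button of the shallow round steel dish of screws is pressed in, in m: 0 out, 0.010 at the stop (still 4 mm proud of the bezel). Moves straight down against about 2.5 N of friction; no return spring, it stays where it is left
- dish_stand: stand under the shallow round steel dish of screws: grey plate 210 x 115 x 10 mm with black mat, screwed to the bench; origin under its centre on the bench, x (the long way) points from button to goods, away from the robot, z up. At its front a grey block 48 x 60 mm, 27 mm high, carries the button, whose axis is at x = -75 mm, y = 0
- screw_dish: shallow round steel dish of screws, 86 mm across, 26 high; loose on its stand behind the button; origin at the centre of its underside, z up
- bits_button_top (a point): centre of the top face of the round yellow push button (25 mm across) on the stand that carries the bit box with a clear lid; moves down with the button. Out, the top is 43.5 mm above the bench, 14 mm proud of the dark bezel (37 mm across) round it. The nearest edge of the goods is at least 25 mm behind the button's axis
- bits_button (a joint): how far the button of the bit box with a clear lid is pressed in, in m: 0 out, 0.010 at the stop (still 4 mm proud of the bezel). Moves straight down against about 2.5 N of friction; no return spring, it stays where it is left
- bits_stand: stand under the bit box with a clear lid: grey plate 210 x 115 x 10 mm with black mat, screwed to the bench; origin under its centre on the bench, x (the long way) points from button to goods, away from the robot, z up. At its front a grey block 48 x 60 mm, 27 mm high, carries the button, whose axis is at x = -75 mm, y = 0
- bit_box: bit box with a clear lid, 136 x 75 x 35 mm, lying lengthwise away from the robot; loose on its stand behind the button; origin at the centre of its underside, z up
- bin_button_top (a point): centre of the top face of the round yellow push button (25 mm across) on the stand that carries the blue plastic parts bin; moves down with the button. Out, the top is 43.5 mm above the bench, 14 mm proud of the dark bezel (37 mm across) round it. The nearest edge of the goods is at least 25 mm behind the button's axis
- bin_button (a joint): how far the button of the blue plastic parts bin is pressed in, in m: 0 out, 0.010 at the stop (still 4 mm proud of the bezel). Moves straight down against about 2.5 N of friction; no return spring, it stays where it is left
- bin_stand: stand under the blue plastic parts bin: grey plate 210 x 115 x 10 mm with black mat, screwed to the bench; origin under its centre on the bench, x (the long way) points from button to goods, away from the robot, z up. At its front a grey block 48 x 60 mm, 27 mm high, carries the button, whose axis is at x = -75 mm, y = 0
- small_bin: blue plastic parts bin, 93 x 71 x 51 mm; loose on its stand behind the button; origin at the centre of its underside, z up
- tape_button_top (a point): centre of the top face of the round yellow push button (25 mm across) on the stand that carries the roll of masking tape; moves down with the button. Out, the top is 43.5 mm above the bench, 14 mm proud of the dark bezel (37 mm across) round it. The nearest edge of the goods is at least 25 mm behind the button's axis
- tape_button (a joint): how far the button of the roll of masking tape is pressed in, in m: 0 out, 0.010 at the stop (still 4 mm proud of the bezel). Moves straight down against about 2.5 N of friction; no return spring, it stays where it is left
- tape_stand: stand under the roll of masking tape: grey plate 210 x 115 x 10 mm with black mat, screwed to the bench; origin under its centre on the bench, x (the long way) points from button to goods, away from the robot, z up. At its front a grey block 48 x 60 mm, 27 mm high, carries the button, whose axis is at x = -75 mm, y = 0
- masking_tape: roll of masking tape, 96 mm across, 25 high; loose on its stand behind the button; origin at the centre of its underside, z up

How it is judged:
By the outcome, as a careful person would: the job done as asked, in the order asked, and still so for the second after the job is handed in, with the robot touching nothing.
It also fails if it takes over 40 s, if anything falls off the work surface, if the arm or the gripper's body presses on something with over 40 N, if the wrist force passes 120 N, or if a joint passes its speed limit or range.

ROBOT

A 7-joint arm with a two-finger parallel gripper is mounted at the origin on a cart in front of the work surface, level with it; the furniture and walls round the work are solid. World frame = base frame: x ahead of the robot, y to its left, z up, the work surface at z = 0. Lengths are in m, angles in rad, forces in N, time in s.
With the tool pointing down it reaches from about 0.4 to 0.9 m from the base axis. Payload 5.5 kg.
Tool frame: the origin (TCP) lies at the very end of the fingers, on their centre line; the grasp point (between the pads) lies 19 mm behind it; z points along the fingers, y is the line along which they close (so a half turn about z gives the same grasp; the last joint's range is limited). The gripper opens to 85 mm and grips with 20 to 120 N. Pads are 22 mm wide; open, the fingers measure 114 mm over their backs; the gripper's body (76 mm by 85 mm) begins 54 mm behind the grasp point. The pads swing forward as they close: fully open they stand 13 mm farther back than shut.
Start: joints at [1.558, 0.501, -0.427, 1.55, 0.221, 1.138, -0.21], TCP at [0.177, -0.625, 0.231] pointing down, gripper open.
Joint ranges: [-2.88, 2.88], [-0.31, 2.03], [-1.54, 1.56], [0.2, 2.42], [-1.41, 4.55], [0.19, 2.02], [-2.57, 2.57]. Speed limits (rad/s): [2.57, 2.57, 3.14, 3.14, 3.14, 3.14, 3.14].

INTERFACE

Orientations are given as a unit quaternion [w, x, y, z].
In Python, from workcell import manip, optics, job_done, spotter gives the robot as it stands.
- The arm moves only by the shell command python3 -m inch 'ROWS' [OPENING]. ROWS is JSON, a list of rows, each an object of numbers: "dx", "dy", "dz": the shift along the tool's x, y, z scaled (see below); "rx", "ry", "rz": the turn, a rotation vector about the tool's x, y, z scaled (see below). A call has 1 to 12 rows; each row shifts and turns the commanded pose from where the row before left it, along the tool's axes as they then stand; what a row does not reach is not made up. The controller multiplies each number of a shift by 0.05 m and each number of a turn by 120 degrees. A row lasts 1/8 s, in which the tool goes at most 62.5 mm and 10.7 degrees, less where a joint would pass 70% of its speed; a pose out of reach is approached as far as the arm can. A call with a number of a shift or a turn outside -1 to 1 is refused whole. A call with a gripper value outside its range is refused whole. OPENING is the opening, from -1 (shut) to 1 (fully open), set as the call begins (- or left out, the last holds). The fingers move at their own pace and stop on an object; the grip force is fixed at half the most. Time passes only in rows, so rows that do not move let the fingers close. It gives the time, the measured TCP pose, the force, the opening and the grip force at its end, in the units of the state.
- manip.get_state(): the state, without advancing time (a new reading comes with each control period).
- optics.capture(name): name is "scene" or "top"; returns the picture (480x640x3 uint8, red, green, blue); there is no depth.
- optics.camera_model(name): a dict with "camera_matrix" (3x3 intrinsics, pixels), "origin" and "rotation" of the camera in the world. Camera axes: x right, y up, looking along -z (the intrinsics and any distortion apply to the point x, -y, -z); pixel columns grow to the right and rows downward; lengths in m; the calibration is good to about 2 mm. A picture is of the moment at which its call begins. camera_model takes no time and is no camera call.
- job_done(): hands the job in; it is judged then, once.
Trained networks look in the newest picture that a camera, given by its name, has taken for a name from the list of things; names that differ only in an ending like _2 or _b are one class to them, and where a whole thing is asked for, a point or a joint stands for the part that bears it (a point fixed in the world has none). Each returns a list of dicts, best first, with "p" (0 to 1); they miss things now and then, are a little off and sometimes report something else, mostly with a low value. They report only what shows in the picture. A call takes as long as a camera call.
- spotter.recognise(camera, query): "position" ([x, y, z] in m, in world coordinates, good to about 4 mm: the middle of the surface that is visible of it).
- spotter.silhouettes(camera, query): "region" (480x640 bool, what is visible of it).
The state is a dict: "clock": time; "joint_positions": joint angles; "joint_vel": joint speeds; "tau": joint torques, N m; "eef_pos": TCP position; "tcp_rot": TCP orientation; "ft_force": force on the tool from outside, world axes, zero at the start; "torque": the same for the moment, N m; "grip_width": finger opening in m; "gripper_force": force on a finger pad.
Only numpy, scipy, OpenCV 4.12 (cv2) and the standard library are available. Lean on these libraries where they do the work, as an engineer would, in place of code of your own. Each camera call takes 0.05 s, during which the arm holds its last target. There are 200 camera calls.

## Working session

There is one attempt and no reset: what is moved stays moved. The work goes in short steps, Python scripts to look and compute and a shell command to move; the robot and the scene stay as the last step left them, time stands still between calls to the robot, and variables do not carry over. Pictures are saved under pics/ and viewed, at most 10 in all, crops included, and the job is handed in when it is done.

```bash
mkdir -p pics; python3 - <<'E'
from workcell import manip, optics, spotter
import cv2, numpy as np
s=manip.get_state(); print({k:np.round(s[k],3).tolist() for k in('clock','eef_pos','tcp_rot','ft_force','grip_width')})
for c in('scene','top'):
    cv2.imwrite(f'pics/{c}0.png',cv2.cvtColor(optics.capture(c),cv2.COLOR_RGB2BGR))
    m=optics.camera_model(c); print(c,np.round(m['origin'],3),{k:v for k,v in m.items() if k not in('origin','rotation')})
    for q in('dish','bits','bin','tape'):
        for n in (q+'_button_top',):
            print(n,[(round(d['p'],2),np.round(d['position'],3).tolist()) for d in spotter.recognise(c,n)][:4])
for n in('screw_dish','bit_box','small_bin','masking_tape'):
    print(n,[(round(d['p'],2),np.round(d['position'],3).tolist()) for d in spotter.recognise('top',n)][:3])
E
```

```text
{'clock': 0.0, 'eef_pos': [0.177, -0.625, 0.23], 'tcp_rot': [-0.001, 0.991, 0.137, -0.0], 'ft_force': [0.76, -0.486, 0.76], 'grip_width': 0.085}
scene [0.01  0.718 0.648] {'camera_matrix': array([[543.89299566,   0.        , 315.76808634],
       [  0.        , 543.89299566, 236.72388011],
       [  0.        ,   0.        ,   1.        ]])}
dish_button_top []
bits_button_top [(0.76, [0.471, 0.124, 0.041])]
bin_button_top [(0.15, [0.466, 0.127, 0.044])]
tape_button_top []
top [ 0.414 -0.13   0.913] {'camera_matrix': array([[445.3091396 ,   0.        , 314.01977085],
       [  0.        , 445.3091396 , 235.76566458],
       [  0.        ,   0.        ,   1.        ]])}
dish_button_top [(0.52, [0.573, 0.11, 0.048]), (0.49, [0.513, -0.202, 0.041])]
bits_button_top [(0.5, [0.467, 0.115, 0.044])]
bin_button_top [(0.69, [0.623, -0.208, 0.014]), (0.68, [0.457, -0.364, 0.044])]
tape_button_top [(0.56, [0.459, -0.044, 0.044])]
screw_dish [(0.58, [0.624, -0.206, 0.016])]
bit_box [(0.82, [0.571, 0.11, 0.046])]
small_bin [(0.66, [0.564, -0.366, 0.012]), (0.17, [0.489, -0.352, 0.01])]
masking_tape [(0.7, [0.569, -0.031, 0.034]), (0.68, [0.52, -0.036, 0.014])]
```

View pics/top0.png

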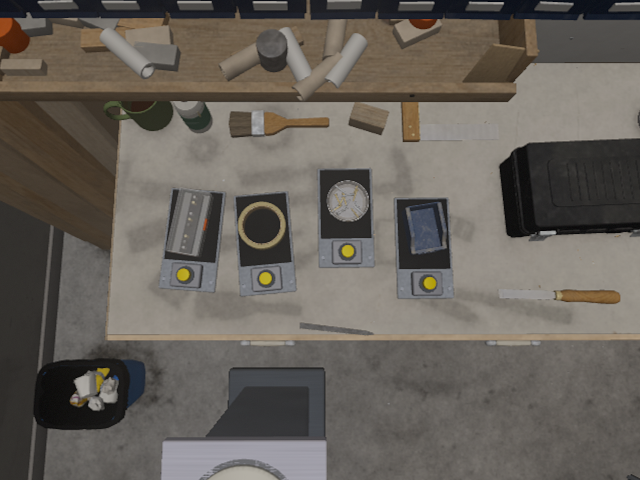

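View pics/scene0.png

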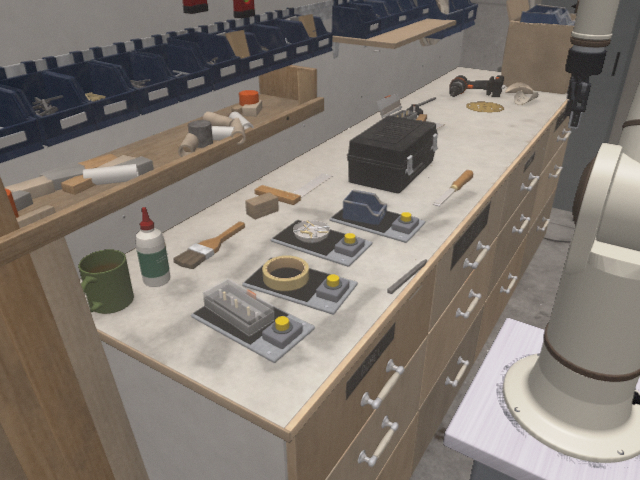

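The top view shows, left to right, the bit box with its button at (184,275), the tape (265,278), the dish (347,252) and the blue bin (430,284). I'll measure the button centres from the yellow blobs at z = 0.0435.

```bash
cat > h.py <<'E'
from workcell import manip, optics
import cv2, numpy as np
def ray(c,u,v,z):
    m=optics.camera_model(c);K=m['camera_matrix']
    d=np.array(m['rotation'])@np.array([(u-K[0,2])/K[0,0],-(v-K[1,2])/K[1,1],-1]);o=np.array(m['origin'])
    return (o+d*(z-o[2])/d[2])[:2]
def blobs(c,z=.0435):
    im=optics.capture(c);h=cv2.cvtColor(im,cv2.COLOR_RGB2HSV)
    n,l,s,ce=cv2.connectedComponentsWithStats(cv2.inRange(h,(22,190,110),(34,255,255)))
    for i in range(1,n):
        if s[i,4]>60: print(c,s[i].tolist(),ce[i].round(1),ray(c,*ce[i],z).round(4))
    return im
E
python3 - <<'E'
from h import *
blobs('top');blobs('scene')
E
python3 -m inch '[{"rz":0.066},{"rz":0.066}]' -1
```

```text
Traceback (most recent call last):
  File "h.py", line 11, in blobs
    if s[i,4]>60: print(c,s[i].tolist(),ce[i].round(1),ray(c,*ce[i],z).round(4))
                                                       ~~~^^^^^^^^^^^^
  File "h.py", line 5, in ray
    d=np.array(m['rotation'])@np.array([(u-K[0,2])/K[0,0],-(v-K[1,2])/K[1,1],-1]);o=np.array(m['origin'])
      ~~~~~~~~~~~~~~~~~~~~~~~^~~~~~~~~~~~~~~~~~~~~~~~~~~~~~~~~~~~~~~~~~~~~~~~~~~~
ValueError: matmul: Input operand 1 has a mismatch in its core dimension 0, with gufunc signature (n?,k),(k,m?)->(n?,m?) (size 3 is different from 4)
invalid input at $[0]: expected keys dx, dy, dz, rx, ry, rz
```

```bash
sed -i "s/np.array(m\['rotation'\])@np/R.from_quat(m['rotation'],scalar_first=True).as_matrix()@np/; 2a from scipy.spatial.transform import Rotation as R" h.py
python3 - <<'E'
from h import *
blobs('top');blobs('scene')
E
python3 -m inch '[{"dx":0,"dy":0,"dz":0,"rx":0,"ry":0,"rz":0.066},{"dx":0,"dy":0,"dz":0,"rx":0,"ry":0,"rz":0.066}]' -1
```

```text
top [342, 245, 12, 12, 101] [347.4 250.5] [ 0.5141 -0.1995]
top [177, 269, 13, 12, 116] [183.  274.4] [0.4674 0.1211]
top [260, 272, 12, 12, 110] [265.2 277.9] [ 0.4604 -0.0389]
top [423, 277, 13, 12, 121] [429.1 282.6] [ 0.4511 -0.3579]
scene [276, 317, 12, 8, 73] [281.5 320.5] [0.4681 0.1207]
clock: 1.1
eef_pos: [0.177, -0.6254, 0.2313]
tcp_rot: [-0.0, 1.0, -0.003, 0.0]
ft_force: [0.0, 0.1, 0.1]
grip_width: 0.0515
gripper_force: 0.0
```

```bash
python3 -m inch '[{"dx":0.56,"dy":-0.708,"dz":0,"rx":0,"ry":0,"rz":0},{"dx":0.56,"dy":-0.708,"dz":0,"rx":0,"ry":0,"rz":0},{"dx":0.56,"dy":-0.708,"dz":0,"rx":0,"ry":0,"rz":0},{"dx":0.56,"dy":-0.708,"dz":0,"rx":0,"ry":0,"rz":0},{"dx":0.56,"dy":-0.708,"dz":0,"rx":0,"ry":0,"rz":0},{"dx":0.56,"dy":-0.708,"dz":0,"rx":0,"ry":0,"rz":0},{"dx":0.56,"dy":-0.708,"dz":0,"rx":0,"ry":0,"rz":0},{"dx":0.56,"dy":-0.708,"dz":0,"rx":0,"ry":0,"rz":0},{"dx":0.56,"dy":-0.708,"dz":0,"rx":0,"ry":0,"rz":0},{"dx":0.56,"dy":-0.708,"dz":0,"rx":0,"ry":0,"rz":0},{"dx":0.56,"dy":-0.708,"dz":0,"rx":0,"ry":0,"rz":0},{"dx":0.56,"dy":-0.708,"dz":0,"rx":0,"ry":0,"rz":0}]'
```

```text
clock: 2.6
eef_pos: [0.5142, -0.1998, 0.2316]
tcp_rot: [0.0, 1.0, -0.0, 0.0]
ft_force: [0.7, 0.2, 0.1]
grip_width: -0.0001
gripper_force: 0.0
```

```bash
python3 -m inch '[{"dx":0,"dy":0,"dz":0.8,"rx":0,"ry":0,"rz":0},{"dx":0,"dy":0,"dz":0.8,"rx":0,"ry":0,"rz":0},{"dx":0,"dy":0,"dz":0.8,"rx":0,"ry":0,"rz":0},{"dx":0,"dy":0,"dz":0.8,"rx":0,"ry":0,"rz":0},{"dx":0,"dy":0,"dz":0.32,"rx":0,"ry":0,"rz":0},{"dx":0,"dy":0,"dz":0,"rx":0,"ry":0,"rz":0}]'
python3 - <<'E'
from h import *
im=optics.capture('scene')[170:290,270:430]
cv2.imwrite('pics/s1.png',cv2.resize(cv2.cvtColor(im,cv2.COLOR_RGB2BGR),None,fx=4,fy=4,interpolation=cv2.INTER_CUBIC))
E
```

```text
clock: 3.35
eef_pos: [0.5129, -0.2005, 0.0548]
tcp_rot: [-0.0, 1.0, -0.0, -0.001]
ft_force: [0.2, 0.7, 0.7]
grip_width: -0.0001
gripper_force: 0.0
```

View pics/s1.png

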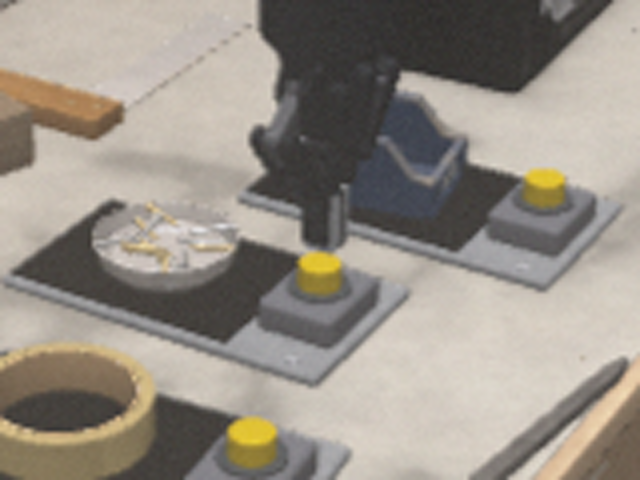

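The fingertips (crop 322,245) sit right over the dish button's top (320,258). Pressing slowly.

```bash
python3 -m inch '[{"dx":0,"dy":0,"dz":0.1,"rx":0,"ry":0,"rz":0},{"dx":0,"dy":0,"dz":0.1,"rx":0,"ry":0,"rz":0},{"dx":0,"dy":0,"dz":0.08,"rx":0,"ry":0,"rz":0},{"dx":0,"dy":0,"dz":0.06,"rx":0,"ry":0,"rz":0},{"dx":0,"dy":0,"dz":0.06,"rx":0,"ry":0,"rz":0},{"dx":0,"dy":0,"dz":0,"rx":0,"ry":0,"rz":0}]'
```

```text
clock: 4.15
eef_pos: [0.5134, -0.2008, 0.0351]
tcp_rot: [-0.0, 1.0, -0.0, 0.0]
ft_force: [0.2, -0.0, 1.9]
grip_width: 0.0002
gripper_force: 0.4
```

```bash
python3 -m inch '[{"dx":0,"dy":0,"dz":0.03,"rx":0,"ry":0,"rz":0},{"dx":0,"dy":0,"dz":0.02,"rx":0,"ry":0,"rz":0},{"dx":0,"dy":0,"dz":0,"rx":0,"ry":0,"rz":0}]'
```

```text
clock: 4.53
eef_pos: [0.5133, -0.2008, 0.033]
tcp_rot: [0.0, 1.0, -0.0, -0.0]
ft_force: [-0.9, -0.8, 4.8]
grip_width: -0.0
gripper_force: 2.3
```

```bash
python3 -m inch '[{"dx":0,"dy":0,"dz":0.02,"rx":0,"ry":0,"rz":0},{"dx":0,"dy":0,"dz":0,"rx":0,"ry":0,"rz":0}]'
```

```text
clock: 4.78
eef_pos: [0.5134, -0.2009, 0.0325]
tcp_rot: [0.0, 1.0, -0.0, -0.0]
ft_force: [-2.2, -0.4, 9.6]
grip_width: -0.0001
gripper_force: 4.6
```

The force rose 5 N in half a millimetre, so the button is at its stop. Next is the bit box.

```bash
python3 -m inch '[{"dx":0,"dy":0,"dz":-1,"rx":0,"ry":0,"rz":0},{"dx":0,"dy":0,"dz":-1,"rx":0,"ry":0,"rz":0},{"dx":-0.115,"dy":-0.805,"dz":0,"rx":0,"ry":0,"rz":0},{"dx":-0.115,"dy":-0.805,"dz":0,"rx":0,"ry":0,"rz":0},{"dx":-0.115,"dy":-0.805,"dz":0,"rx":0,"ry":0,"rz":0},{"dx":-0.115,"dy":-0.805,"dz":0,"rx":0,"ry":0,"rz":0},{"dx":-0.115,"dy":-0.805,"dz":0,"rx":0,"ry":0,"rz":0},{"dx":-0.115,"dy":-0.805,"dz":0,"rx":0,"ry":0,"rz":0},{"dx":-0.115,"dy":-0.805,"dz":0,"rx":0,"ry":0,"rz":0},{"dx":-0.115,"dy":-0.805,"dz":0,"rx":0,"ry":0,"rz":0},{"dx":0,"dy":0,"dz":0,"rx":0,"ry":0,"rz":0}]'
python3 - <<'E'
from h import *
blobs('top')
im=blobs('scene')[190:360,220:430]
cv2.imwrite('pics/s2.png',cv2.resize(cv2.cvtColor(im,cv2.COLOR_RGB2BGR),None,fx=3,fy=3,interpolation=cv2.INTER_CUBIC))
E
```

```text
clock: 6.15
eef_pos: [0.4662, 0.1251, 0.1317]
tcp_rot: [-0.001, 1.0, 0.003, -0.0]
ft_force: [-0.3, -0.8, -0.1]
grip_width: -0.0001
gripper_force: 0.0
top [342, 246, 11, 11, 93] [347.2 251. ] [ 0.5129 -0.1991]
top [260, 273, 12, 11, 107] [265.2 278. ] [ 0.4603 -0.0389]
top [423, 277, 13, 12, 122] [429.1 282.6] [ 0.451  -0.3579]
scene [276, 317, 12, 7, 71] [281.4 320.2] [0.4686 0.1202]
```

View pics/s2.png

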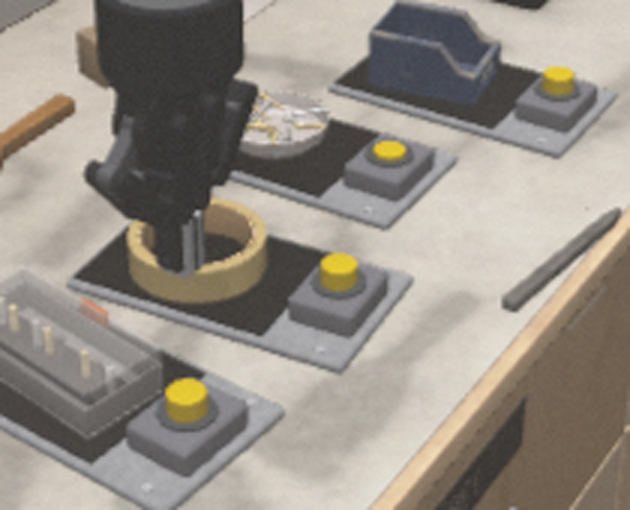

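The dish button now sits low (389,150), and the other buttons are still out. The gripper is high over the bits stand. Lowering.

```bash
python3 -m inch '[{"dx":0,"dy":0,"dz":0.8,"rx":0,"ry":0,"rz":0},{"dx":0,"dy":0,"dz":0.72,"rx":0,"ry":0,"rz":0},{"dx":0,"dy":0,"dz":0,"rx":0,"ry":0,"rz":0}]'
python3 - <<'E'
from h import *
im=optics.capture('scene')[240:370,200:360]
cv2.imwrite('pics/s3.png',cv2.resize(cv2.cvtColor(im,cv2.COLOR_RGB2BGR),None,fx=4,fy=4,interpolation=cv2.INTER_CUBIC))
E
```

```text
clock: 6.62
eef_pos: [0.4651, 0.1189, 0.0535]
tcp_rot: [0.001, 1.0, -0.001, -0.003]
ft_force: [-0.5, 0.2, 0.3]
grip_width: 0.0001
gripper_force: 0.0
```

View pics/s3.png

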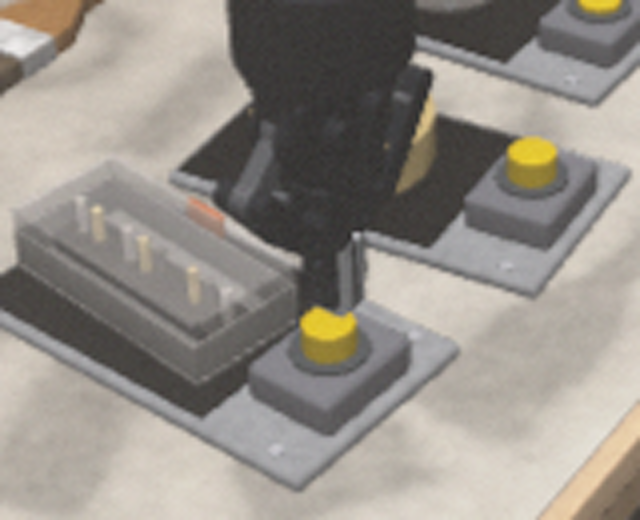

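The tips (332,305) are over the bits button (328,322) and clear of the box.

```bash
python3 -m inch '[{"dx":0,"dy":0,"dz":0.1,"rx":0,"ry":0,"rz":0},{"dx":0,"dy":0,"dz":0.1,"rx":0,"ry":0,"rz":0},{"dx":0,"dy":0,"dz":0.08,"rx":0,"ry":0,"rz":0},{"dx":0,"dy":0,"dz":0.06,"rx":0,"ry":0,"rz":0},{"dx":0,"dy":0,"dz":0.04,"rx":0,"ry":0,"rz":0},{"dx":0,"dy":0,"dz":0,"rx":0,"ry":0,"rz":0}]'
```

```text
clock: 7.42
eef_pos: [0.4677, 0.1213, 0.0368]
tcp_rot: [-0.0, 1.0, -0.0, 0.0]
ft_force: [0.1, -0.8, 1.3]
grip_width: 0.0003
gripper_force: 0.6
```

```bash
python3 -m inch '[{"dx":0,"dy":0,"dz":0.04,"rx":0,"ry":0,"rz":0},{"dx":0,"dy":0,"dz":0.03,"rx":0,"ry":0,"rz":0},{"dx":0,"dy":0,"dz":0.03,"rx":0,"ry":0,"rz":0},{"dx":0,"dy":0,"dz":0,"rx":0,"ry":0,"rz":0}]'
```

```text
clock: 7.92
eef_pos: [0.4677, 0.1213, 0.0323]
tcp_rot: [0.0, 1.0, -0.0, 0.0]
ft_force: [-0.0, -1.3, 11.2]
grip_width: 0.0001
gripper_force: 4.9
```

```bash
python3 -m inch '[{"dx":0,"dy":0,"dz":-1,"rx":0,"ry":0,"rz":0},{"dx":0,"dy":0,"dz":-1,"rx":0,"ry":0,"rz":0},{"dx":-0.03,"dy":0.96,"dz":0,"rx":0,"ry":0,"rz":0},{"dx":-0.03,"dy":0.96,"dz":0,"rx":0,"ry":0,"rz":0},{"dx":-0.03,"dy":0.96,"dz":0,"rx":0,"ry":0,"rz":0},{"dx":-0.03,"dy":0.96,"dz":0,"rx":0,"ry":0,"rz":0},{"dx":-0.03,"dy":0.96,"dz":0,"rx":0,"ry":0,"rz":0},{"dx":-0.03,"dy":0.96,"dz":0,"rx":0,"ry":0,"rz":0},{"dx":-0.03,"dy":0.96,"dz":0,"rx":0,"ry":0,"rz":0},{"dx":-0.03,"dy":0.96,"dz":0,"rx":0,"ry":0,"rz":0},{"dx":-0.03,"dy":0.96,"dz":0,"rx":0,"ry":0,"rz":0},{"dx":-0.03,"dy":0.96,"dz":0,"rx":0,"ry":0,"rz":0}]'
python3 -m inch '[{"dx":0,"dy":0,"dz":0,"rx":0,"ry":0,"rz":0},{"dx":0,"dy":0,"dz":0.8,"rx":0,"ry":0,"rz":0},{"dx":0,"dy":0,"dz":0.72,"rx":0,"ry":0,"rz":0},{"dx":0,"dy":0,"dz":0,"rx":0,"ry":0,"rz":0},{"dx":0,"dy":0,"dz":0,"rx":0,"ry":0,"rz":0}]'
python3 - <<'E'
from h import *
im=optics.capture('scene')[150:350,230:440]
cv2.imwrite('pics/s4.png',cv2.resize(cv2.cvtColor(im,cv2.COLOR_RGB2BGR),None,fx=3,fy=3,interpolation=cv2.INTER_CUBIC))
E
```

```text
clock: 9.43
eef_pos: [0.4515, -0.3596, 0.1311]
tcp_rot: [-0.001, 1.0, -0.0, -0.0]
ft_force: [1.6, -0.1, -0.2]
grip_width: 0.0003
gripper_force: 0.0
clock: 10.05
eef_pos: [0.453, -0.3582, 0.0566]
tcp_rot: [-0.0, 1.0, 0.0, 0.0]
ft_force: [-0.6, -0.6, 1.2]
grip_width: -0.0001
gripper_force: 0.0
```

View pics/s4.png

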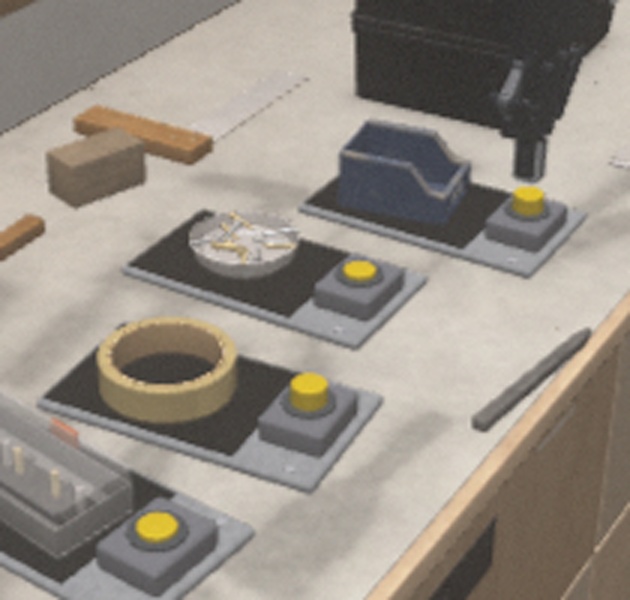

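The dish (360,270) and bits (157,527) buttons are down and the tape button (309,390) is out. The tips (529,178) are right above the bin button (529,192).

```bash
python3 -m inch '[{"dx":0,"dy":0,"dz":0.1,"rx":0,"ry":0,"rz":0},{"dx":0,"dy":0,"dz":0.1,"rx":0,"ry":0,"rz":0},{"dx":0,"dy":0,"dz":0.08,"rx":0,"ry":0,"rz":0},{"dx":0,"dy":0,"dz":0.06,"rx":0,"ry":0,"rz":0},{"dx":0,"dy":0,"dz":0.06,"rx":0,"ry":0,"rz":0},{"dx":0,"dy":0,"dz":0.04,"rx":0,"ry":0,"rz":0},{"dx":0,"dy":0,"dz":0.03,"rx":0,"ry":0,"rz":0},{"dx":0,"dy":0,"dz":0,"rx":0,"ry":0,"rz":0}]'
```

```text
clock: 11.1
eef_pos: [0.4523, -0.359, 0.0328]
tcp_rot: [0.0, 1.0, -0.0, 0.0]
ft_force: [-2.1, -0.1, 6.6]
grip_width: 0.0
gripper_force: 3.1
```

```bash
python3 -m inch '[{"dx":0,"dy":0,"dz":0.02,"rx":0,"ry":0,"rz":0},{"dx":0,"dy":0,"dz":0,"rx":0,"ry":0,"rz":0}]'
python3 -m inch '[{"dx":0,"dy":0,"dz":-0.6,"rx":0,"ry":0,"rz":0},{"dx":0,"dy":0,"dz":-1,"rx":0,"ry":0,"rz":0},{"dx":0,"dy":0,"dz":-1,"rx":0,"ry":0,"rz":0},{"dx":0,"dy":0,"dz":0,"rx":0,"ry":0,"rz":0},{"dx":0,"dy":0,"dz":0,"rx":0,"ry":0,"rz":0}]'
python3 - <<'E'
from h import *
im=optics.capture('scene')[150:350,230:440]
cv2.imwrite('pics/s5.png',cv2.resize(cv2.cvtColor(im,cv2.COLOR_RGB2BGR),None,fx=3,fy=3,interpolation=cv2.INTER_CUBIC))
E
```

```text
clock: 11.35
eef_pos: [0.4523, -0.3591, 0.0323]
tcp_rot: [0.0, 1.0, -0.0, -0.0]
ft_force: [-2.7, 1.3, 10.5]
grip_width: 0.0002
gripper_force: 5.5
clock: 11.98
eef_pos: [0.4517, -0.3585, 0.1608]
tcp_rot: [-0.0, 1.0, -0.0, -0.0]
ft_force: [-0.0, -0.5, -0.3]
grip_width: 0.0001
gripper_force: 0.0
```

View pics/s5.png

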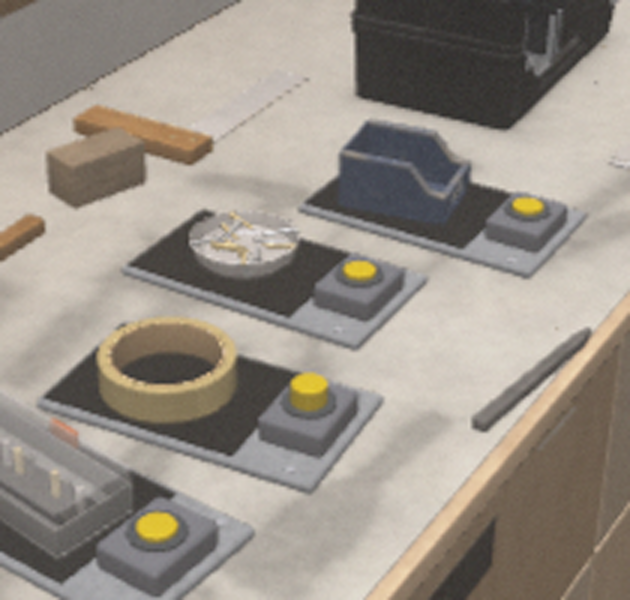

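The bin (528,205), dish and bits buttons are down, the tape button is out, and the goods haven't moved.

```bash
python3 -c "from workcell import job_done; print(job_done())"
```

```text
the job is handed in; nothing more can be done
None
```

I pressed the dish, bit box and bin buttons in that order, each down to its stop; the tape button is still out, the goods did not move, and the job is handed in at about 12 s.

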